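Swap the open bench cabinet: snap one door shut, pull the other open

TASK

We are finished with the cabinet with the blue door and need the parts in the one with the yellow door. Push the blue door shut until its roller catch snaps and holds it fully closed, and pull the yellow door through its catch and leave it at least half open. Do not move or knock over the flux bottle and the white dispenser that stand on the bench.

Things in the scene. Friction and masses are not known exactly. Their poses are not given: they have to be found in the camera images.
- blue_cabinet: small grey steel cabinet with a blue door on its front, holding a solder reel and a clear box; 160 wide, 140 deep, 180 high, fixed. Origin: centre of its underside; x to its back, y to the left as seen from the robot, z up. The door is hinged at the right as seen from the robot and opens towards the robot. The two cabinets may stand either way round, 0.23 to 0.4 m apart, turned up to 0.25 rad
- yellow_cabinet: small grey steel cabinet with a yellow door on its front, holding a fuse pack and a yellow box; 160 wide, 140 deep, 180 high, fixed. Origin: centre of its underside; x to its back, y to the left as seen from the robot, z up. The door is hinged at the right as seen from the robot and opens towards the robot. The two cabinets may stand either way round, 0.23 to 0.4 m apart, turned up to 0.25 rad
- blue_handle (a point): grip point on the blue door's handle: vertical steel bar, 10 thick, 80 long, 33 clear of the door. Point on the bar's axis, 155 above the bench, 20 below the bar's top, 25 below the cabinet's top. Axes turn with the door: x square into its face, y from hinge to free edge, z up; the upright hinge line is 38 mm along +x and 125 mm along -y from here. Door 158 wide, 166 high, 12 thick
- blue_door (a joint): angle of the blue door, rad: 0 shut, growing as it opens to at most 1.75; starts 0.6 to 1.0. Stays where it is left (friction 0.04 N m), but a sprung roller catch resists closing from about 0.14 to 0.07 rad (some 6 N at the handle), then draws it home and holds it; pulling it open takes about as much
- yellow_handle (a point): grip point on the yellow door's handle: vertical steel bar, 10 thick, 80 long, 33 clear of the door. Point on the bar's axis, 155 above the bench, 20 below the bar's top, 25 below the cabinet's top. Axes turn with the door: x square into its face, y from hinge to free edge, z up; the upright hinge line is 38 mm along +x and 125 mm along -y from here. Door 158 wide, 166 high, 12 thick
- yellow_door (a joint): angle of the yellow door, rad: 0 shut, growing as it opens to at most 1.75; starts at 0, held by its catch. Stays where it is left (friction 0.04 N m), but a sprung roller catch resists closing from about 0.14 to 0.07 rad (some 6 N at the handle), then draws it home and holds it; pulling it open takes about as much
- flux_bottle_mid (a point): bystander: small white squeeze bottle with a red cap and thin nozzle, 38 in diameter, 118 high, loose, upright on the bench; this point is its centre, half-way up (z up)
- ipa_dispenser_mid (a point): bystander: white round solvent dispenser, 60 in diameter, 122 high, loose, upright on the bench; this point is its centre, half-way up (z up)

How it is judged:
At the end, for the whole second after the job is handed in: The blue door is snapped home (within 0.03 rad of shut, past its catch), the yellow door stands open by more than 0.6 rad and at rest, and the two bottles stand where they were, within 40 mm (value of joint blue_door below 0.03 rad and value of joint yellow_door above 0.6 rad and velocity of joint yellow_door between -0.1 and 0.1 rad/s and distance of each of flux_bottle_mid, ipa_dispenser_mid from where it was at the start of the episode below 0.04 m); the robot touches nothing.
It fails at once if the flux bottle is moved more than 40 mm or tipped over (distance of flux_bottle_mid from where it was at the start of the episode above 0.04 m or angle between flux_bottle_mid's own z axis and vertical above 0.5 rad).
It fails at once if the white dispenser is moved more than 40 mm or tipped over (distance of ipa_dispenser_mid from where it was at the start of the episode above 0.04 m or angle between ipa_dispenser_mid's own z axis and vertical above 0.5 rad).
It also fails if it takes over 48 s, if anything falls off the work surface, if the arm or the gripper's body presses on something with over 40 N, if the wrist force passes 120 N, or if a joint passes its speed limit or range.

ROBOT

A 7-joint arm with a two-finger parallel gripper is mounted at the origin on a cart in front of the work surface, level with it; the furniture and walls round the work are solid. World frame = base frame: x ahead of the robot, y to its left, z up, the work surface at z = 0. Lengths are in m, angles in rad, forces in N, time in s.
With the tool pointing down it reaches from about 0.4 to 0.85 m from the base axis. Payload 10.4 kg.
Tool frame: the origin (TCP) lies midway between the tips of the shut fingers; the grasp point (between the pads) lies 19 mm behind it; z points along the fingers, y is the line along which they close (so a half turn about z gives the same grasp; the last joint's range is limited). The gripper opens to 87 mm and grips with 3 to 60 N. Pads are 19 mm wide; open, the fingers measure 117 mm over their backs; the gripper's body (75 mm by 190 mm) begins 51 mm behind the grasp point.
Start: joints at [-1.253, 0.332, -0.065, 1.46, 0.022, 1.35, -0.088], TCP at [0.209, 0.589, 0.223] pointing down, gripper open.
Joint ranges: [-2.6, 2.6], [-0.5, 2.12], [-1.47, 1.34], [0.16, 2.42], [-1.27, 4.41], [0.06, 2.06], [-2.6, 2.6]. Speed limits (rad/s): [2.22, 2.22, 2.79, 2.79, 3.14, 3.14, 3.14].

INTERFACE

Orientations are given as a unit quaternion [x, y, z, w].
In Python, from bench import r gives the robot as it stands.
- The arm moves only by the tool apply_moves, never from a script. Its argument "steps" is a list of rows, each a list of 7 numbers: the turn, a rotation vector about the tool's x, y, z in rad, then the shift along the tool's x, y, z in mm, then the opening, from -1 (shut) to 1 (fully open). In form: [[ax, ay, az, x, y, z, claw], ...]. A call has 1 to 20 rows; each row is the pose to reach, as a shift and turn from the pose commanded when the call began, along the tool's axes at that moment; what a row does not reach only later rows make up. A row lasts 1/12 s, in which the tool goes at most 41.7 mm and 7.16 degrees, less where a joint would pass 70% of its speed; a pose out of reach is approached as far as the arm can. A call with a gripper value outside its range is refused whole. The fingers move at their own pace and stop on an object; "force" is the grip in N (left out, the last holds). Time passes only in rows, so rows that repeat a pose let the fingers close. It gives the time, the measured TCP pose, the force, the opening and the grip force at its end, in the units of the state.
- r.read_state(): the state, without advancing time (a new reading comes with each control period).
- r.camera(name): name is "side" or "top" or "wrist"; returns a dict with "pixels" (400x640x3 uint8, red, green, blue), "z_map" (400x640 float32, m along the optical axis (not along the pixel's ray), 0 where there is no reading), "fovy" (degrees; the focal length in pixels is half the picture's height over the tangent of half this angle, whatever the lens; pixels are square), "cx", "cy" (the principal point, pixels), "position" and "orientation" of the camera in the world. Camera axes: x right, y down, z forward; pixel columns grow to the right and rows downward; lengths in m; the calibration is good to about 2 mm. A picture is of the moment at which its call begins.
- r.close_job(): hands the job in; it is judged then, once.
The state is a dict: "time": time; "joint_positions": joint angles; "joint_vel": joint speeds; "joint_torque": joint torques, N m; "ee_pos": TCP position; "eef_rot": TCP orientation; "ft_force": force on the tool from outside, world axes, zero at the start; "torque": the same for the moment, N m; "width": finger opening in m; "grip_force": force on a finger pad.
Only numpy, scipy, OpenCV 4.12 (cv2) and the standard library are available. Lean on these libraries where they do the work, as an engineer would, in place of code of your own. Each camera call takes 0.05 s, during which the arm holds its last target. There are 200 camera calls.

## Working session

There is one attempt and no reset: what is moved stays moved. The work goes in short steps, Python scripts to look and compute and a tool call to move; the robot and the scene stay as the last step left them, time stands still between calls to the robot, and variables do not carry over. Pictures are saved under pics/ and viewed, at most 10 in all, crops included, and the job is handed in when it is done.

Besides the shell and the picture viewer there is one more tool, called after "Emit:" by a JSON object that holds its "op" and its "data". apply_moves: Moves the arm, as the interface text tells. Its arguments: {"type":"object","properties":{"steps":{"type":"array","items":{"type":"array","items":{"type":"number"}}},"force":{"type":"number"}},"required":["steps"]}

```bash
mkdir -p pics; ls
cat > h.py <<'E'
import numpy as np, cv2
from scipy.spatial.transform import Rotation as R
from bench import r
def cam(n):
    c=r.camera(n); h,w=c["z_map"].shape
    f=h/2/np.tan(np.radians(c["fovy"])/2)
    u,v=np.meshgrid(np.arange(w),np.arange(h)); z=c["z_map"]
    P=np.stack([(u-c["cx"])/f*z,(v-c["cy"])/f*z,z],-1)
    o=np.array(c["orientation"]); M=R.from_quat(o).as_matrix() if o.size==4 else o.reshape(3,3)
    W=P@M.T+np.array(c["position"]); W[z==0]=np.nan
    return c,W
E
python3 - <<'E'
from h import *
for n in ("side","top"):
    c,W=cam(n); cv2.imwrite(f"pics/{n}0.png",c["pixels"][...,::-1]); np.savez(f"{n}0.npz",W=W,p=c["pixels"]); print(n,c["position"],c["orientation"],c["fovy"])
s=r.read_state(); print(s["ee_pos"],s["eef_rot"],s["width"],s["time"])
E
```

```text
pics
side [0.37569082 0.73121925 0.85158316] [-0.07675979  0.90252102 -0.42214747  0.0368138 ] 52.87525557950381
top [ 0.38392234 -0.14300161  0.97885011] [ 0.7046312  -0.70346891  0.06371498 -0.06757784] 57.95314229066629
[0.20878466 0.58873629 0.22180887] [ 1.69559781e-01  9.85519687e-01 -6.48457534e-04 -7.98506585e-05] 0.08730943539658527 0.1
```

View pics/side0.png

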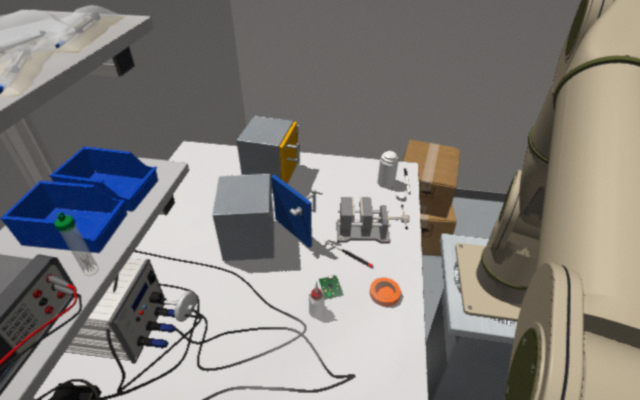

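View pics/top0.png

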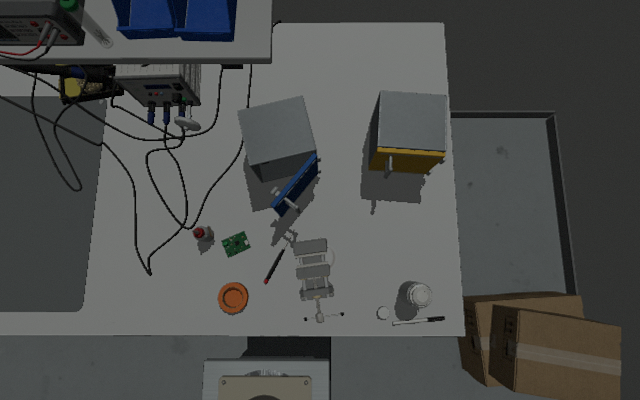

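The side view shows the blue cabinet near (245,215) with its door open at (292,210), and the yellow cabinet behind it at (268,145). The top view shows the flux bottle at (204,233), the dispenser at (419,294) and a vise at (313,268).

Run:
```python
from h import *
d=np.load("top0.npz"); W=d["W"]; p=d["p"].astype(int)
hsv=cv2.cvtColor(d["p"],cv2.COLOR_RGB2HSV)
def rect(m,name):
    q=W[m][:,:2].astype(np.float32)*1000
    rr=cv2.minAreaRect(q); print(name,m.sum(),np.round(rr[0]),np.round(rr[1]),round(rr[2],1),np.round(cv2.boxPoints(rr)).tolist(), np.nanmedian(W[m][:,2]).round(3))
z=W[...,2]
v,u=np.mgrid[:400,:640]
top=(z>.172)&(z<.19)&(hsv[...,1]<80)
n,l,st,_=cv2.connectedComponentsWithStats(top.astype(np.uint8))
for i in range(1,n):
    if st[i,4]>150: rect(l==i,("top",st[i].tolist()))
bl=(hsv[...,0]>95)&(hsv[...,0]<130)&(hsv[...,1]>120)&(u>255)&(v>140)&(z>.155)
ye=(hsv[...,0]>10)&(hsv[...,0]<32)&(hsv[...,1]>120)&(u>360)&(u<450)&(v<180)&(z>.155)
rect(bl,"blue");rect(ye,"yel")
# anything tall in the workspace
for a,b,c,e,nm in((185,220,220,250,"flux"),(400,440,275,310,"disp"),(285,340,225,325,"vise"),(265,300,180,220,"bhandle"),(380,400,155,180,"yhandle")):
    m=np.zeros_like(z,bool); m[c:e,a:b]=True; m&=z>.02
    if 'handle' in nm: m&=(hsv[...,1]<80)&(z>.1)
    rect(m,nm); print(np.nanmax(z[m]))
d=np.load("side0.npz"); W=d["W"]; z=W[...,2]; hsv=cv2.cvtColor(d["p"],cv2.COLOR_RGB2HSV)
v,u=np.mgrid[:400,:640]
bl=(hsv[...,0]>95)&(hsv[...,0]<130)&(hsv[...,1]>120)&(u>265)&(u<320)&(v>165)
rect(bl&(z>.05),"blue side"); 
m=(u>285)&(u<305)&(v>200)&(v<220)&(hsv[...,1]<90); rect(m,"bh side")
```

```text
('top', [376, 90, 71, 62, 3887]) 3887 [ 723. -354.] [160. 143.] 85.6 [[646.0, -429.0], [788.0, -440.0], [801.0, -280.0], [658.0, -269.0]] 0.181
('top', [237, 95, 79, 72, 3879]) 3879 [699. -35.] [141. 160.] 14.0 [[611.0, 26.0], [650.0, -130.0], [786.0, -96.0], [748.0, 60.0]] 0.181
blue 372 [580. -78.] [ 12. 156.] 51.4 [[515.0, -34.0], [637.0, -132.0], [644.0, -122.0], [523.0, -25.0]] 0.177
yel 443 [ 640. -348.] [157.  25.] 85.5 [[621.0, -425.0], [646.0, -427.0], [659.0, -270.0], [634.0, -268.0]] 0.176
flux 253 [469. 167.] [37. 39.] 21.0 [[444.0, 179.0], [458.0, 142.0], [493.0, 156.0], [479.0, 192.0]] 0.061
0.11823328155471824
disp 680 [ 320. -370.] [56. 59.] 71.3 [[283.0, -387.0], [339.0, -406.0], [357.0, -353.0], [301.0, -334.0]] 0.11
0.12770736794738735
vise 1720 [ 354. -127.] [203.  88.] 9.5 [[246.0, -100.0], [261.0, -187.0], [461.0, -154.0], [447.0, -67.0]] 0.107
0.11409085779621653
bhandle 226 [546. -54.] [69. 68.] 1.5 [[511.0, -21.0], [513.0, -89.0], [582.0, -88.0], [580.0, -19.0]] 0.154
0.18003435465863227
yhandle 132 [ 625. -303.] [17. 47.] 70.5 [[600.0, -303.0], [644.0, -319.0], [650.0, -303.0], [606.0, -287.0]] 0.158
0.17840605566178236
blue side 1248 [ 621. -139.] [ 59. 304.] 31.7 [[516.0, -25.0], [676.0, -284.0], [726.0, -253.0], [567.0, 6.0]] 0.127
bh side 84 [571. -44.] [29. 58.] 51.2 [[539.0, -38.0], [584.0, -74.0], [602.0, -51.0], [557.0, -15.0]] 0.137
```

```bash
cat >> h.py <<'E'
HINGE=dict(b=np.array([.638,-.132]),y=np.array([.634,-.427])); Y0=dict(b=104.,y=85.5)
def handle(k,th):   # th deg -> bar xy, door y-axis angle
    a=np.radians(Y0[k]+th); y=np.array([np.cos(a),np.sin(a)]); x=np.array([y[1],-y[0]])
    return HINGE[k]+.125*y-.038*x, Y0[k]+th
def rows(targets):  # [(x,y,z,yaw of tool y, deg)]
    s=r.read_state(); p=np.array(s["ee_pos"]); M=R.from_quat(s["eef_rot"])
    print("t",s["time"],"p",np.round(p,4),"q",np.round(s["joint_positions"],2),"F",np.round(s["ft_force"],1),"w",s["width"])
    for x,y,z,w in targets:
        a=np.radians(w); ty=np.array([np.cos(a),np.sin(a),0]); tz=np.array([0,0,-1.]); tx=np.cross(ty,tz)
        T=R.from_matrix(np.stack([tx,ty,tz],1))
        print(np.round((M.inv()*T).as_rotvec(),3).tolist(), np.round(M.inv().apply(np.array([x,y,z])-p)*1000,1).tolist())
E
python3 - <<'E'
from h import *
h,a=handle('b',37); print(h,a, handle('b',0),handle('y',0))
rows([(.4,.25,.3,0),(*h,.30,a-180)])
E
```

```text
[ 0.51694258 -0.0828665 ] 141.0 (array([ 0.57088853, -0.01990607]), 104.0) (array([ 0.60592453, -0.29940389]), 85.5)
t 0.1 p [0.2088 0.5887 0.2218] q [-1.25  0.33 -0.06  1.46  0.02  1.35 -0.09] F [ 0.5 -0.5 -0.1] w 0.08730943539658527
[-0.001, 0.001, 1.23] [-293.4, -255.5, -77.8]
[-0.001, 0.001, 1.911] [-514.9, -530.1, -77.5]
```

Emit:
{"op": "apply_moves", "data": {"steps": [[0, 0, 0.12, -10, -10, -40, 1], [0, 0, 0.3, -60, -60, -77, 1], [0, 0, 1.91, -515, -530, -77, 1], [0, 0, 1.91, -515, -530, -77, 1], [0, 0, 1.91, -515, -530, -77, 1], [0, 0, 1.91, -515, -530, -77, 1], [0, 0, 1.91, -515, -530, -77, 1], [0, 0, 1.91, -515, -530, -77, 1], [0, 0, 1.91, -515, -530, -77, 1], [0, 0, 1.91, -515, -530, -77, 1], [0, 0, 1.91, -515, -530, -77, 1], [0, 0, 1.91, -515, -530, -77, 1], [0, 0, 1.91, -515, -530, -77, 1], [0, 0, 1.91, -515, -530, -77, 1], [0, 0, 1.91, -515, -530, -77, 1], [0, 0, 1.91, -515, -530, -77, 1], [0, 0, 1.91, -515, -530, -77, 1], [0, 0, 1.91, -515, -530, -77, 1], [0, 0, 1.91, -515, -530, -77, 1], [0, 0, 1.91, -515, -530, -77, 1]]}}

```text
time: 1.77
ee_pos: [0.5176, -0.0881, 0.2994]
eef_rot: [0.904, 0.428, -0.001, 0.001]
ft_force: [-0.0, 0.4, -0.3]
width: 0.0875
grip_force: 0.0
```

Run:
```python
from h import *
c,W=cam("wrist"); cv2.imwrite("pics/w1.png",c["pixels"][...,::-1]); np.savez("w1.npz",W=W,p=c["pixels"])
z=W[...,2]; m=(z>.166)&(z<.185)
n,l,st,_=cv2.connectedComponentsWithStats(m.astype(np.uint8))
for i in range(1,n):
    if st[i,4]>60:
        q=W[l==i][:,:2].astype(np.float32)*1000; rr=cv2.minAreaRect(q); print(st[i],np.round(rr[0]),np.round(rr[1]),np.round(cv2.boxPoints(rr)).tolist())
rows([(*handle('b',37)[0],.136,-39)])
```

```text
[  323     0   234   142 19488] [699. -35.] [140. 160.] [[612.0, 25.0], [651.0, -130.0], [787.0, -96.0], [748.0, 60.0]]
[ 286  140  154   15 1945] [581. -79.] [ 13. 157.] [[515.0, -35.0], [638.0, -133.0], [646.0, -122.0], [523.0, -25.0]]
[ 525  164  115   92 4801] [ 722. -298.] [103. 117.] [[646.0, -315.0], [749.0, -371.0], [798.0, -280.0], [695.0, -225.0]]
[315 184   9   9  71] [518. -84.] [9. 9.] [[512.0, -84.0], [519.0, -90.0], [525.0, -83.0], [518.0, -78.0]]
t 1.8167 p [ 0.5172 -0.0853  0.2992] q [-0.57  0.07  0.68  1.63 -0.04  1.46 -0.56] F [-0.5  0.2  0.2] w 0.08678420698778842
[0.0, 0.001, -0.004] [2.0, -1.7, 163.2]
```

View pics/w1.png

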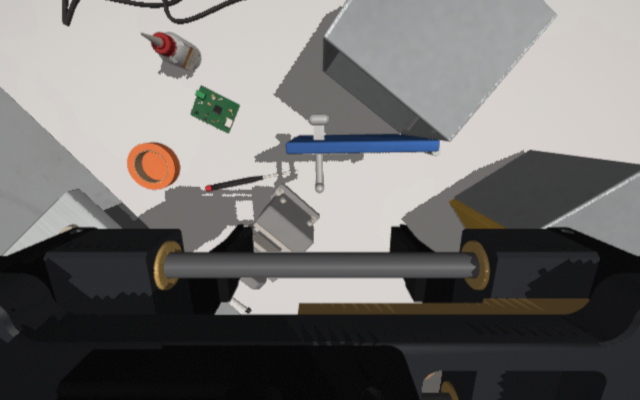

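The bar top is at pixel (319,188), which is world (518,-84). That matches the prediction, so I'm descending and gripping.

Emit:
{"op": "apply_moves", "data": {"steps": [[0, 0, 0, 0, 0, 40, 1], [0, 0, 0, 0, 0, 80, 1], [0, 0, 0, 0, 0, 115, 1], [0, 0, 0, 0, 0, 145, 1], [0, 0, 0, 0, 0, 163, 1], [0, 0, 0, 0, 0, 163, 1], [0, 0, 0, 0, 0, 163, -1], [0, 0, 0, 0, 0, 163, -1], [0, 0, 0, 0, 0, 163, -1], [0, 0, 0, 0, 0, 163, -1], [0, 0, 0, 0, 0, 163, -1], [0, 0, 0, 0, 0, 163, -1], [0, 0, 0, 0, 0, 163, -1], [0, 0, 0, 0, 0, 163, -1], [0, 0, 0, 0, 0, 163, -1], [0, 0, 0, 0, 0, 163, -1]], "force": 40}}

```text
time: 3.15
ee_pos: [0.5171, -0.0826, 0.1365]
eef_rot: [0.902, 0.431, -0.0, -0.0]
ft_force: [-0.2, -0.6, 0.0]
width: 0.0285
grip_force: 0.0
```

Run:
```python
from h import *
rows([(*handle('b',t)[0],.136,handle('b',t)[1]-180) for t in (34,30,26,22,18,14,11,8,5,3,1,0,-1)])
print(r.read_state()["grip_force"])
```

```text
t 3.15 p [ 0.5171 -0.0826  0.1365] q [-0.53  0.2   0.67  1.87 -0.14  1.12 -0.49] F [-0.2 -0.6  0. ] w 0.028535366954116462
[-0.0, -0.0, 0.053] [6.3, -1.8, 0.5]
[-0.0, -0.0, 0.123] [15.2, -3.6, 0.5]
[-0.0, -0.0, 0.193] [24.2, -4.9, 0.5]
[-0.0, -0.0, 0.262] [33.3, -5.5, 0.5]
[-0.0, -0.0, 0.332] [42.4, -5.5, 0.5]
[-0.0, -0.0, 0.402] [51.5, -4.8, 0.5]
[-0.0, 0.0, 0.454] [58.3, -3.9, 0.5]
[-0.0, 0.0, 0.507] [65.0, -2.6, 0.5]
[-0.0, 0.0, 0.559] [71.7, -1.0, 0.5]
[-0.0, 0.0, 0.594] [76.1, 0.2, 0.5]
[-0.0, 0.0, 0.629] [80.4, 1.7, 0.5]
[-0.0, 0.0, 0.646] [82.5, 2.4, 0.5]
[-0.0, 0.0, 0.664] [84.7, 3.2, 0.5]
0.0
```

Fingers are still closing, so I'll wait a few more rows.

Emit:
{"op": "apply_moves", "data": {"steps": [[0, 0, 0, 0, 0, 0, -1], [0, 0, 0, 0, 0, 0, -1], [0, 0, 0, 0, 0, 0, -1], [0, 0, 0, 0, 0, 0, -1], [0, 0, 0, 0, 0, 0, -1], [0, 0, 0, 0, 0, 0, -1]]}}

```text
time: 3.65
ee_pos: [0.5185, -0.0832, 0.1367]
eef_rot: [0.902, 0.431, 0.001, 0.001]
ft_force: [6.8, -2.9, -7.0]
width: 0.0088
grip_force: 40.0
```

Emit:
{"op": "apply_moves", "data": {"steps": [[0, 0, 0.05, 6.3, -1.8, 0, -1], [0, 0, 0.12, 15.2, -3.6, 0, -1], [0, 0, 0.19, 24.2, -4.9, 0, -1], [0, 0, 0.26, 33.3, -5.5, 0, -1], [0, 0, 0.33, 42.4, -5.5, 0, -1], [0, 0, 0.4, 51.5, -4.8, 0, -1], [0, 0, 0.45, 58.3, -3.9, 0, -1], [0, 0, 0.51, 65, -2.6, 0, -1], [0, 0, 0.56, 71.7, -1, 0, -1], [0, 0, 0.59, 76.1, 0.2, 0, -1], [0, 0, 0.63, 80.4, 1.7, 0, -1], [0, 0, 0.65, 82.5, 2.4, 0, -1], [0, 0, 0.65, 83.5, 2.8, 0, -1], [0, 0, 0.65, 83.5, 2.8, 0, -1], [0, 0, 0.65, 83.5, 2.8, 0, -1]]}}

```text
time: 4.9
ee_pos: [0.5725, -0.0201, 0.1366]
eef_rot: [0.993, 0.12, 0.001, 0.001]
ft_force: [5.5, -2.1, -2.0]
width: 0.0091
grip_force: 40.0
```

Run:
```python
from h import *
c,W=cam("top"); cv2.imwrite("pics/t2.png",c["pixels"][...,::-1])
hsv=cv2.cvtColor(c["pixels"],cv2.COLOR_RGB2HSV);z=W[...,2];v,u=np.mgrid[:400,:640]
bl=(hsv[...,0]>95)&(hsv[...,0]<130)&(hsv[...,1]>120)&(u>230)&(u<340)&(v>100)&(z>.16)
rr=cv2.minAreaRect(W[bl][:,:2].astype(np.float32)*1000); print(bl.sum(),rr,cv2.boxPoints(rr).round())
rows([(*handle('b',0)[0],.136,-76)])
```

```text
109 ((587.702392578125, -62.228515625), (85.73910522460938, 157.4051971435547), 14.368999481201172) [[ 527.    3.]
 [ 566. -149.]
 [ 649. -128.]
 [ 610.   25.]]
t 4.95 p [ 0.5725 -0.0201  0.1367] q [-0.64  0.33  0.72  1.75 -0.24  1.15 -1.18] F [ 5.8 -3.9 -3.1] w 0.009116076500973659
[0.001, -0.002, -0.004] [-1.5, -0.6, 0.7]
```

Emit:
{"op": "apply_moves", "data": {"steps": [[0, 0, 0, 0, 0, 0, 1], [0, 0, 0, 0, 0, 0, 1], [0, 0, 0, 0, 0, 0, 1], [0, 0, 0, 0, 0, 0, 1], [0, 0, 0, 0, 0, 0, 1], [0, 0, 0, 0, 0, 0, 1], [0, 0, 0, 0, 0, 0, 1], [0, 0, 0, 0, 0, 0, 1], [0, 0, 0, 0, 0, -35, 1], [0, 0, 0, 0, 0, -75, 1], [0, 0, 0, 0, 0, -115, 1], [0, 0, 0, 0, 0, -150, 1], [0, 0, 0, 0, 0, -165, 1]]}}

```text
time: 6.03
ee_pos: [0.573, -0.0198, 0.3066]
eef_rot: [0.993, 0.12, 0.003, -0.0]
ft_force: [0.8, -0.0, 0.2]
width: 0.0838
grip_force: 0.0
```

Run:
```python
from h import *
c,W=cam("wrist"); cv2.imwrite("pics/w2.png",c["pixels"][...,::-1])
z=W[...,2]; hsv=cv2.cvtColor(c["pixels"],cv2.COLOR_RGB2HSV)
for nm,m in(("door",(hsv[...,0]>95)&(hsv[...,0]<130)&(hsv[...,1]>120)&(z>.166)&(z<.185)),("grey",(z>.166)&(z<.185)&(hsv[...,1]<90))):
  n,l,st,_=cv2.connectedComponentsWithStats(m.astype(np.uint8))
  for i in range(1,n):
    if st[i,4]>40:
        q=W[l==i][:,:2].astype(np.float32)*1000; rr=cv2.minAreaRect(q); print(nm,st[i],np.round(rr[0]),np.round(rr[1]),np.round(rr[2],1),np.round(cv2.boxPoints(rr)).tolist())
h,a=handle('y',0)
rows([(*h,.30,a-180)])
```

```text
door [ 290  146  148   12 1484] [626. -53.] [ 11. 156.] 14.3 [[602.0, 21.0], [640.0, -130.0], [651.0, -127.0], [612.0, 24.0]]
grey [  283     0   174   147 24023] [696. -36.] [132. 160.] 14.1 [[612.0, 26.0], [651.0, -129.0], [779.0, -97.0], [740.0, 58.0]]
grey [ 560   33   80  162 6816] [ 709. -286.] [164.  74.] 27.4 [[619.0, -290.0], [653.0, -356.0], [799.0, -281.0], [764.0, -215.0]]
grey [330 149 109  10 128] [625. -76.] [  8. 114.] 19.0 [[603.0, -23.0], [640.0, -131.0], [647.0, -129.0], [610.0, -21.0]]
grey [318 187   9  10  67] [572. -21.] [9. 9.] 14.2 [[567.0, -18.0], [569.0, -27.0], [578.0, -24.0], [576.0, -16.0]]
grey [581 188  59  22  92] [ 642. -340.] [79.  1.] 85.5 [[638.0, -379.0], [639.0, -379.0], [645.0, -300.0], [644.0, -300.0]]
grey [559 215  13   9  95] [ 608. -299.] [ 8. 10.] 68.0 [[602.0, -301.0], [610.0, -305.0], [614.0, -297.0], [605.0, -294.0]]
t 6.0833 p [ 0.5736 -0.0197  0.3075] q [-0.68  0.21  0.76  1.5  -0.15  1.48 -1.25] F [-0.1  0.7  1.6] w 0.08544266858736811
[-0.001, -0.007, 0.319] [-35.3, 279.3, 7.3]
```

View pics/w2.png

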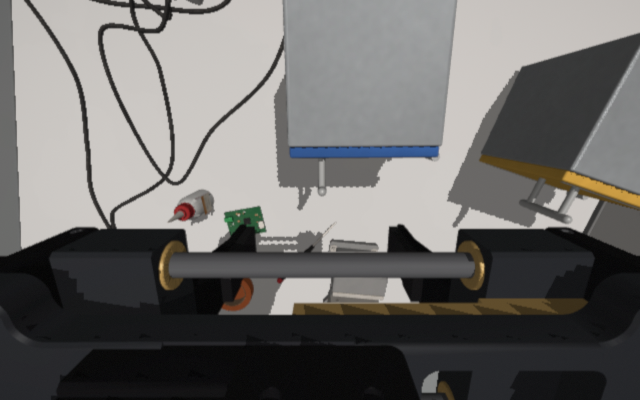

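The wrist view shows the blue door flush with its cabinet at about (365,152), parallel to it within 0.2°. The yellow bar top is at (566,218), which is world (608,-299). Moving over to it.

Emit:
{"op": "apply_moves", "data": {"steps": [[0, 0, 0.05, -5, 35, 0, 1], [0, 0, 0.12, -15, 80, 0, 1], [0, 0, 0.2, -25, 120, 0, 1], [0, 0, 0.27, -30, 160, 0, 1], [0, 0, 0.32, -33.5, 200, 0, 1], [0, 0, 0.32, -33.5, 240, 0, 1], [0, 0, 0.32, -33.5, 270, 0, 1], [0, 0, 0.32, -33.5, 279.5, 0, 1], [0, 0, 0.32, -33.5, 279.5, 0, 1], [0, 0, 0.32, -33.5, 279.5, 0, 1], [0, 0, 0.32, -33.5, 279.5, 0, 1], [0, 0, 0.32, -33.5, 279.5, 0, 1]]}}

```text
time: 7.08
ee_pos: [0.6065, -0.2968, 0.3017]
eef_rot: [0.999, -0.038, 0.0, -0.001]
ft_force: [-0.4, 0.1, -0.2]
width: 0.0873
grip_force: 0.0
```

Run:
```python
from h import *
c,W=cam("wrist")
z=W[...,2]; hsv=cv2.cvtColor(c["pixels"],cv2.COLOR_RGB2HSV)
m=(z>.166)&(z<.185)&(hsv[...,1]<90)
n,l,st,_=cv2.connectedComponentsWithStats(m.astype(np.uint8))
for i in range(1,n):
    if st[i,4]>40:
        q=W[l==i][:,:2].astype(np.float32)*1000; rr=cv2.minAreaRect(q); print(st[i],np.round(rr[0]),np.round(rr[1]),np.round(rr[2],1))
rows([(.6075,-.2993,.136,-94.5)])
```

```text
[  287     0   178   146 24215] [ 717. -354.] [160. 128.] 85.5
[    0    20   164   190 21014] [699. -36.] [140. 161.] 14.1
[303 156  62   1  62] [ 644. -313.] [64.  0.] 85.6
[366 156  76   1  76] [ 639. -385.] [78.  0.] 85.6
[ 31 175 131  43 240] [619. -53.] [ 10. 154.] 10.8
[321 186   9  10  73] [ 607. -301.] [9. 9.] 32.4
t 7.1333 p [ 0.6065 -0.2969  0.3018] q [-0.15  0.53  0.87  1.21 -0.39  1.57 -1.01] F [ 0.3 -1.3  0.3] w 0.0868840479711153
[-0.001, -0.001, 0.002] [1.1, 2.4, 165.8]
```

Bar confirmed at (607,-301). Descending with a 1,3 mm correction and gripping.

Emit:
{"op": "apply_moves", "data": {"steps": [[0, 0, 0, 1, 3, 40, 1], [0, 0, 0, 1, 3, 80, 1], [0, 0, 0, 1, 3, 115, 0.6], [0, 0, 0, 1, 3, 145, 0.2], [0, 0, 0, 1, 3, 165, 0], [0, 0, 0, 1, 3, 165, -1], [0, 0, 0, 1, 3, 165, -1], [0, 0, 0, 1, 3, 165, -1], [0, 0, 0, 1, 3, 165, -1], [0, 0, 0, 1, 3, 165, -1], [0, 0, 0, 1, 3, 165, -1], [0, 0, 0, 1, 3, 165, -1], [0, 0, 0, 1, 3, 165, -1], [0, 0, 0, 1, 3, 165, -1], [0, 0, 0, 1, 3, 165, -1], [0, 0, 0, 1, 3, 165, -1], [0, 0, 0, 1, 3, 165, -1], [0, 0, 0, 1, 3, 165, -1]], "force": 50}}

```text
time: 8.63
ee_pos: [0.6069, -0.3003, 0.1365]
eef_rot: [0.999, -0.039, -0.0, -0.001]
ft_force: [-1.8, 5.6, 4.3]
width: 0.0084
grip_force: 49.9
```

Run:
```python
from h import *
print(r.read_state()["grip_force"])
rows([(*handle('y',t)[0],.137,handle('y',t)[1]-180) for t in (0,2,4,6,8,11,14,18,22,26,30,34,38,42,46,50,53)])
```

```text
49.945208192802966
t 8.6333 p [ 0.6069 -0.3003  0.1365] q [-0.15  0.62  0.81  1.45 -0.46  1.27 -0.95] F [-1.8  5.6  4.3] w 0.008394382128925031
[-0.002, 0.001, 0.001] [-1.0, -0.8, -0.5]
[-0.003, 0.001, -0.034] [-5.4, 0.6, -0.5]
[-0.003, 0.001, -0.069] [-9.7, 2.1, -0.5]
[-0.003, 0.0, -0.104] [-13.9, 3.8, -0.5]
[-0.003, 0.0, -0.139] [-18.1, 5.7, -0.5]
[-0.003, 0.0, -0.191] [-24.2, 8.7, -0.5]
[-0.003, 0.0, -0.244] [-30.2, 12.1, -0.5]
[-0.003, 0.0, -0.314] [-37.8, 17.0, -0.5]
[-0.003, 0.0, -0.383] [-45.1, 22.5, -0.5]
[-0.003, 0.0, -0.453] [-52.0, 28.5, -0.5]
[-0.003, -0.0, -0.523] [-58.5, 34.9, -0.5]
[-0.003, -0.0, -0.593] [-64.5, 41.8, -0.5]
[-0.003, -0.0, -0.663] [-70.0, 49.0, -0.6]
[-0.003, -0.0, -0.732] [-75.0, 56.7, -0.6]
[-0.003, -0.0, -0.802] [-79.4, 64.6, -0.6]
[-0.003, -0.001, -0.872] [-83.3, 72.9, -0.6]
[-0.003, -0.001, -0.924] [-85.8, 79.3, -0.6]
```

Emit:
{"op": "apply_moves", "data": {"steps": [[0, 0, -0.03, -5, 1, 0, -1], [0, 0, -0.07, -9, 2.5, 0, -1], [0, 0, -0.1, -13, 4.4, 0, -1], [0, 0, -0.14, -17.1, 6.3, 0, -1], [0, 0, -0.19, -23.2, 9.4, 0, -1], [0, 0, -0.24, -29.2, 12.8, 0, -1], [0, 0, -0.31, -36.8, 17.7, 0, -1], [0, 0, -0.38, -44.1, 23.2, 0, -1], [0, 0, -0.45, -51, 29.2, 0, -1], [0, 0, -0.52, -57.5, 35.6, 0, -1], [0, 0, -0.59, -63.5, 42.5, 0, -1], [0, 0, -0.66, -69, 49.7, 0, -1], [0, 0, -0.73, -74, 57.4, 0, -1], [0, 0, -0.8, -78.4, 65.3, 0, -1], [0, 0, -0.87, -82.3, 73.6, 0, -1], [0, 0, -0.92, -85, 80, 0, -1], [0, 0, -0.92, -85, 80, 0, -1], [0, 0, -0.92, -85, 80, 0, -1]]}}

```text
time: 10.13
ee_pos: [0.5158, -0.3753, 0.1365]
eef_rot: [0.913, 0.408, 0.0, 0.0]
ft_force: [2.2, -0.9, -1.1]
width: 0.0087
grip_force: 50.0
```

Emit:
{"op": "apply_moves", "data": {"steps": [[0, 0, 0, 0, 0, 0, 1], [0, 0, 0, 0, 0, 0, 1], [0, 0, 0, 0, 0, 0, 1], [0, 0, 0, 0, 0, 0, 1], [0, 0, 0, 0, 0, 0, 1], [0, 0, 0, 0, 0, 0, 1], [0, 0, 0, 0, 0, 0, 1], [0, 0, 0, 0, 0, 0, 1], [0, 0, 0, 0, 0, -35, 1], [0, 0, 0, 0, 0, -75, 1], [0, 0, 0, 0, 0, -115, 1], [0, 0, 0, 0, 0, -150, 1], [0, 0, 0, 0, 0, -165, 1], [0, 0, 0, 0, 0, -165, 1], [0, 0, 0, 0, 0, -165, 1]]}}

```text
time: 11.38
ee_pos: [0.5158, -0.3752, 0.302]
eef_rot: [0.913, 0.408, 0.0, 0.0]
ft_force: [0.3, 0.2, -0.8]
width: 0.0865
grip_force: 0.0
```

Run:
```python
from h import *
c,W=cam("wrist"); cv2.imwrite("pics/w3.png",c["pixels"][...,::-1])
z=W[...,2]; hsv=cv2.cvtColor(c["pixels"],cv2.COLOR_RGB2HSV)
H=hsv[...,0]
for nm,col in(("yel",(H>10)&(H<32)),("blue",(H>95)&(H<130))):
    m=col&(hsv[...,1]>110)&(z>.166)&(z<.185)
    if m.sum(): rr=cv2.minAreaRect(W[m][:,:2].astype(np.float32)*1000); print(nm,m.sum(),np.round(rr[0]),np.round(rr[1]),rr[2],cv2.boxPoints(rr).round().tolist())
c,W=cam("side"); cv2.imwrite("pics/s3.png",c["pixels"][...,::-1])
c,W=cam("top"); cv2.imwrite("pics/t3.png",c["pixels"][...,::-1])
z=W[...,2]
for a,b,cc,e,nm in((185,220,220,250,"flux"),(400,440,275,310,"disp")):
    q=W[cc:e,a:b].reshape(-1,3); q=q[(q[:,2]>.02)&(q[:,2]<.13)]; print(nm,len(q),cv2.minAreaRect(q[:,:2].astype(np.float32)*1000)[0])
```

```text
yel 1734 [ 579. -371.] [ 12. 157.] 49.12784957885742 [[516.0, -324.0], [635.0, -427.0], [642.0, -418.0], [523.0, -315.0]]
flux 252 (468.12396240234375, 167.52964782714844)
disp 0 (0.0, 0.0)
```

View pics/s3.png

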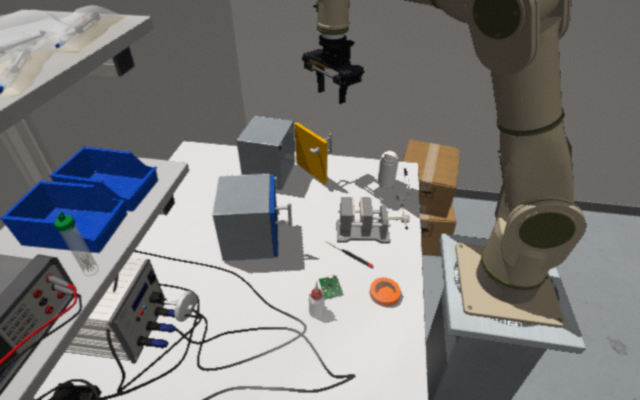

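The side view shows the blue door shut at (275,215). The yellow door stands open by about 0.93 rad at (312,152). The flux bottle (316,300) and the dispenser (389,168) stand where they were, and the gripper is clear of everything.

```bash
python3 -c "
from bench import r
print(r.close_job())"
```

```text
the job is handed in; nothing more can be done
None
```

Job handed in, no verdict returned: the blue door is snapped shut, the yellow door stands open about 0.93 rad, and both bottles stand where they were (the dispenser checked only by eye in the side view).

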